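Book in the next specimen at the reader

ROBOT

A 6-joint arm with a two-finger parallel gripper is mounted at the origin on the work surface. World frame = base frame: x ahead of the robot, y to its left, z up, the work surface at z = 0. Lengths are in m, angles in degrees, forces in N, time in s.
With the tool pointing down it reaches from about 0.4 to 0.825 m from the base axis. Payload 7 kg.
Tool frame: the origin (TCP) lies between the finger pads; the fingertips stand 19 mm ahead of it and the grasp point (between the pads) is the TCP; x points along the fingers, y is the direction in which the jaws open and shut, and the axes are right-handed (so a half turn about x gives the same grasp; the last joint's range is limited). The gripper opens to 88 mm and grips with 3 to 60 N. Pads are 19 mm wide; open, the fingers measure 130 mm over their backs; the gripper's body (78 mm by 193 mm) begins 47 mm behind the grasp point.
Start: joints at [85.147, 20.546, 0.682, 0, -70.136, -16.507], TCP at [0.246, 0.629, 0.246] pointing down, gripper open.
Joint ranges: [-176.03, 176.03], [-82.01, 121.73], [-58.28, 71.71], [-173.87, 95.51], [-174.79, -0.11], [-173.66, 173.66]. Speed limits (degrees/s): [136.94, 136.94, 172.46, 180, 180, 180].

INTERFACE

Orientations are given as [roll, pitch, yaw] about the fixed x, y, z axes, in that order (R = Rz(yaw) Ry(pitch) Rx(roll)).
In Python, from plant import r gives the robot as it stands.
- The arm moves only by the tool send_rows, never from a script. Its argument "plan" is a list of rows, each a list of 2 entries, a list of its own where there are three numbers: the shift along the tool's x, y, z scaled (see below), then the turn, a rotation vector about the tool's x, y, z scaled (see below). A call has exactly 5 rows; each row is the pose to reach, as a shift and turn from the pose measured when the call began, along the tool's axes at that moment; what a row does not reach only later rows make up. The controller multiplies each number of a shift by 0.15 m and each number of a turn by pi/4 rad. A row lasts 1/10 s, in which the tool goes at most 50 mm and 8.59 degrees, less where a joint would pass 70% of its speed; a pose out of reach is approached as far as the arm can. A call with a number of a shift or a turn outside -1 to 1 is refused whole. A call with a gripper value outside its range is refused whole. "jaw" is the opening, from -1 (shut) to 1 (fully open), so that 0 is half open, set as the call begins (left out, the last holds). The fingers move at their own pace and stop on an object; "force" is the grip in N (left out, the last holds). Time passes only in rows, so rows that repeat a pose let the fingers close, or fill a call up. It gives the time, the measured TCP pose, the force and the opening at its end, in the units of the state.
- r.get_state(): the state, without advancing time (a new reading comes with each control period).
- r.capture(name): name is "side" or "top"; returns a dict with "color" (384x512x3 uint8, red, green, blue), "range_z" (384x512 float32, m along the optical axis (not along the pixel's ray), 0 where there is no reading), "mtx" (3x3 intrinsics, pixels), "k1" (the pictures are not rectified: a ray, as slopes to the right and down, at radius r is drawn at 1 + k1 r^2 times it, then the intrinsics apply), "pose" (4x4, takes a point from camera to world coordinates). Camera axes: x right, y down, z forward; pixel columns grow to the right and rows downward; lengths in m; the calibration is good to about 2 mm. A picture is of the moment at which its call begins.
- r.close_job(): hands the job in, once; it reports no verdict.
Trained networks look in a picture, given as the dict that the camera call returned (one of the last four; its "shot" number tells which), for a name from the list of things; names that differ only in an ending like _2 or _b are one class to them, and where a whole thing is asked for, a point or a joint stands for the part that bears it (a point fixed in the world has none). Each returns a list of dicts, best first, with "score" (0 to 1); they miss things now and then, are a little off and sometimes report something else, mostly with a low value. They report only what shows in the picture. A call takes as long as a camera call. They do not tell look-alikes from the thing itself.
- r.find_in(picture, target): "uv" ([column, row] in pixels, amid what is visible of it).
- r.trace(picture, target): "mask" (384x512 bool, what is visible of it) and "uv" ([column, row] in pixels, amid what is visible of it).
The state is a dict: "time_s": time; "joints": joint angles; "qd": joint speeds; "joint_torque": joint torques, N m; "tcp_pos": TCP position; "eef_rot": TCP orientation; "contact_force": force on the tool from outside, world axes, zero at the start; "moment": the same for the moment, N m; "gripper_width": finger opening in m.
Only numpy, scipy, OpenCV 4.12 (cv2) and the standard library are available. Lean on these libraries where they do the work, as an engineer would, in place of code of your own. Each camera call takes 0.05 s, during which the arm holds its last target. There are 200 camera calls.

TASK

Book in the next specimen: take the blue-capped pot, which has been read, off the reader's plate and stand it in the green tray, and stand the yellow-capped pot on the round mark of the plate with its label squarely facing the reader's window. Roll the reader's thumbwheel with a fingertip until the window is level with the middle of that label; nothing may push on the reader head itself. Keep the pots upright, and leave the other pots and the things on the desk where they are.

Things in the scene. Friction and masses are not known exactly. Their poses are not given: they have to be found in the camera images.
- reader_window (a point): Centre of the dark red window in the front of the black reader head (44 mm wide, 32 mm high, in front of an aluminium column). x axis = reading direction, out of the window over the plate towards the round mark; z up. The head only slides up and down, wound by the thumbwheel: this point can be 28 to 70 mm above the desk, and starts well above the label of a pot on the plate.
- reader_head: The sliding black reader head (origin 27 mm behind the window's centre). It must not be pushed directly. Its column, behind it, is 24 x 50 mm and the reader's tallest part, its top 121 mm above the desk; the column's middle is 41 mm behind the window.
- plate_mark (a point): Centre of the flush round mark (blue with white rim, 55 mm across) on the dark reading plate's top, 6 mm above the desk, 58 mm in front of the window. x axis = reading direction. The plate is 104 mm wide and reaches 35 mm beyond this point.
- wheel_top (a point): Highest point of the thumbwheel's rim, 55 mm above the desk, 160 mm behind the round mark and 61 mm behind the column's middle. Ribbed rubber wheel, 44 mm in diameter, 12 mm wide, upright in a well of the ivory plinth (92 mm wide, top at 46 mm), so 9 mm of rim stands out. It rolls along x (= reading direction), axle along y. Press it with 4 to 25 N.
- thumbwheel (a joint): Angle of the thumbwheel, 0 to 5.25 rad. It grows when the top of the rim is rolled along +x of wheel_top (towards the column), which raises the head; rolling the top away from the column lowers it. One radian (22 mm of rim) moves the head 8 mm. 1 to 2 N along the rim turns it; it stays where it is left.
- pot_yellow_center (a point): Centre (half-way up) of the yellow-capped specimen pot to be read next; starts in the pale grey tray, turned any way. All pots are alike: 65 mm high, white body 40 mm in diameter up to 49 mm, cap 46 mm in diameter above, about 70 g. x axis points level to the middle of its label; a white and red seal strip runs from the cap's middle to that side.
- pot_yellow_label (a point): Middle of the bar-code label on the yellow-capped pot's side, 28 mm above its foot, 20.5 mm from its centre line; x axis points straight out of the label.
- pot_blue_center (a point): Centre (half-way up) of the blue-capped pot, which starts on the reader's round mark. x axis to its label.
- tray_done: Green tray for pots that have been read, 170 x 170 mm outside, walls 4 mm thick and 24 mm high; origin at the centre of its underside, axes along its sides, inner floor 4 mm up. It may stand on either side of the reader. Fixed.
- tray_in: Pale grey tray of the same size, holding the pots that wait; origin at the centre of its underside. Fixed.
- pot_white_center (a point): Centre of the white-capped pot waiting in the grey tray; leave it.
- pot_red_center (a point): Centre of the red-capped pot waiting in the grey tray; leave it.
- pot_orange_center (a point): Centre of the orange-capped pot already in the green tray; leave it.
- sanitizer: Hand sanitizer pump bottle, 64 mm in diameter, 186 mm high, its spout reaching 60 mm along its x axis; origin under its centre; leave it.
- oximeter: Small blue and white finger oximeter, 60 x 34 x 29 mm; origin under its centre; leave it.
- stapler: Blue stapler, 130 x 34 x 44 mm, long side along x; origin under its centre; leave it.
- thermometer: White forehead thermometer lying on its side, barrel 120 x 46 x 40 mm, grip reaching 118 mm along its y axis; origin under the barrel's centre; leave it.
Not all that is in view belongs to the job. What is shaped like the part that bears pot_yellow_center but turquoise is not meant.

How it is judged (in metres and radians):
At the end, for the whole second after the job is handed in: Yellow-capped pot upright on the plate, centre within 10 mm of the mark's, label facing the window within 0.22 rad (12 degrees); window centre within 4 mm of the height of the label's middle; blue-capped pot upright on the floor of the green tray (horizontal distance between pot_yellow_center and plate_mark below 0.01 m and z of pot_yellow_center in the frame of plate_mark between 0.029 and 0.036 m and angle between each of pot_yellow_center, pot_blue_center's own z axis and vertical below 0.1 rad and angle between the x axis of pot_yellow_label and the x axis of reader_window, either way round below 0.22 rad and x of pot_yellow_label in the frame of reader_window below 0.053 m and z of pot_yellow_label in the frame of reader_window between -0.004 and 0.004 m and x of pot_blue_center in the frame of tray_done between -0.065 and 0.065 m and y of pot_blue_center in the frame of tray_done between -0.065 and 0.065 m and z of pot_blue_center in the frame of tray_done below 0.04 m); the robot touches nothing.
It fails at once if the reader head is pushed by the robot or by a pot (over 4 N) (contact force between reader_head and anything else above 4 N).
It fails at once if the yellow-capped or blue-capped pot is tipped by more than 0.5 rad (angle between any of pot_yellow_center, pot_blue_center's own z axis and vertical above 0.5 rad).
It fails at once if one of the other pots is moved by more than 20 mm or tipped (distance of any of pot_white_center, pot_red_center, pot_orange_center from where it was at the start of the episode above 0.02 m or angle between any of pot_white_center, pot_red_center, pot_orange_center's own z axis and vertical above 0.5 rad).
It fails at once if the sanitizer, oximeter, stapler or thermometer is moved by more than 30 mm (distance of any of sanitizer, oximeter, stapler, thermometer from where it was at the start of the episode above 0.03 m).
It also fails if it takes over 72 s, if anything falls off the work surface, if the arm or the gripper's body presses on something with over 40 N, if the wrist force passes 120 N, or if a joint passes its speed limit or range.

## Working session

There is one attempt and no reset: what is moved stays moved. The work goes in short steps, Python scripts to look and compute and a tool call to move; the robot and the scene stay as the last step left them, time stands still between calls to the robot, and variables do not carry over. Pictures are saved under pics/ and viewed, about 8 in all and at most 12, crops included, and the job is handed in when it is done.

Besides the shell and the picture viewer there is one more tool, called as name([rows], argument=value, ...), one row to a line, values as JSON. send_rows: Moves the arm, as the interface text tells. Its arguments: {"type":"object","properties":{"plan":{"type":"array"},"jaw":{"type":"number"},"force":{"type":"number"}},"required":["plan"]}

```bash
mkdir -p pics; cat > h.py <<'E'
import numpy as np, cv2
from plant import r
from scipy.spatial.transform import Rotation as R
def pts(p):
    K=p["mtx"];z=p["range_z"];h,w=z.shape
    u,v=np.meshgrid(np.arange(w),np.arange(h))
    d=np.stack([u,v],-1).reshape(-1,1,2).astype(np.float64)
    xd=(d[:,0,0]-K[0,2])/K[0,0];yd=(d[:,0,1]-K[1,2])/K[1,1]
    x,y=xd.copy(),yd.copy()
    for _ in range(15):
        s=1+p["k1"]*(x*x+y*y);x,y=xd/s,yd/s
    Z=z.ravel();P=np.stack([x*Z,y*Z,Z],1)
    T=np.array(p["pose"]);W=P@T[:3,:3].T+T[:3,3]
    W[Z==0]=np.nan
    return W.reshape(h,w,3)
def save(p,n,crop=None,s=1.0):
    im=p["color"][:,:,::-1]
    if crop: a,b,c,d=crop; im=im[b:d,a:c]
    cv2.imwrite("pics/"+n,cv2.resize(im,None,fx=s,fy=s,interpolation=cv2.INTER_CUBIC))
E
cat > a.py <<'E'
from h import *
for c in ["top","side"]:
    p=r.capture(c); save(p,c+"0.png",s=1.5); W=pts(p)
    print(c,np.round(p["pose"],3).tolist())
    for n in ["reader_window","reader_head","plate_mark","thumbwheel","wheel_top","pot_yellow_center","pot_yellow_label","pot_blue_center","tray_done","tray_in","pot_white_center","pot_red_center","pot_orange_center","sanitizer","oximeter","stapler","thermometer"]:
        try: L=r.find_in(p,n)
        except Exception as e: print(n,e); continue
        for d in L[:2]:
            u,v=d["uv"]; print(n,round(d["score"],2),np.round([u,v]),np.round(W[int(v),int(u)],3))
print(r.get_state())
E
python3 a.py
```

```text
top [[-0.016, -0.982, 0.188, 0.331], [-1.0, 0.019, 0.013, -0.062], [-0.017, -0.188, -0.982, 1.27], [0.0, 0.0, 0.0, 1.0]]
reader_window 0.56 [ 99. 243.] [0.446 0.356 0.068]
plate_mark 0.62 [224. 182.] [0.598 0.032 0.074]
thumbwheel 0.69 [224. 183.] [0.595 0.029 0.074]
thumbwheel 0.43 [198. 168.] [0.643 0.104 0.05 ]
wheel_top 0.59 [223. 185.] [0.593 0.032 0.071]
wheel_top 0.26 [134. 142.] [0.699 0.259 0.118]
pot_yellow_center 0.79 [374. 214.] [ 0.506 -0.358  0.07 ]
pot_yellow_center 0.68 [416. 191.] [ 0.566 -0.476  0.065]
pot_yellow_label 0.59 [371. 211.] [ 0.516 -0.353  0.071]
pot_yellow_label 0.59 [420. 194.] [ 0.556 -0.482  0.069]
pot_blue_center 0.56 [249. 195.] [ 0.564 -0.034  0.075]
tray_done 0.93 [115. 246.] [0.44  0.336 0.003]
tray_in 0.64 [358. 228.] [ 0.477 -0.327  0.007]
tray_in 0.3 [ 99. 242.] [0.448 0.356 0.069]
pot_white_center 0.61 [379. 244.] [ 0.431 -0.369  0.067]
pot_red_center 0.53 [347. 224.] [ 0.484 -0.289  0.069]
pot_orange_center 0.92 [101. 239.] [0.456 0.35  0.071]
sanitizer 0.86 [134. 145.] [0.691 0.262 0.116]
sanitizer 0.71 [200. 169.] [0.639 0.095 0.056]
oxim
[... 1606 characters left out ...]
ometer 0.69 [243. 184.] [0.58  0.017 0.07 ]
{'time_s': 1.8, 'joints': array([ 8.51458687e+01,  2.05462407e+01,  6.83054928e-01,  6.25203699e-04,
       -7.01352294e+01, -1.65065368e+01]), 'qd': array([-0.01962604,  0.00606411, -0.07222801, -0.03005587, -0.04022241,
       -0.03789458]), 'joint_torque': array([ 3.64343405e-04, -5.82366478e+01,  2.93301558e+01,  7.00256333e+00,
        1.23364528e-02, -2.04675206e-05]), 'tcp_pos': array([0.24587872, 0.62861754, 0.2455729 ]), 'eef_rot': array([-93.85014263,  89.99830966,  64.78940173]), 'contact_force': array([-0.56411931,  0.07163825, -0.10652182]), 'moment': array([ 0.00863739, -0.01155339, -0.05557882]), 'gripper_width': 0.08764093095618089}
```

View pics/top0.png

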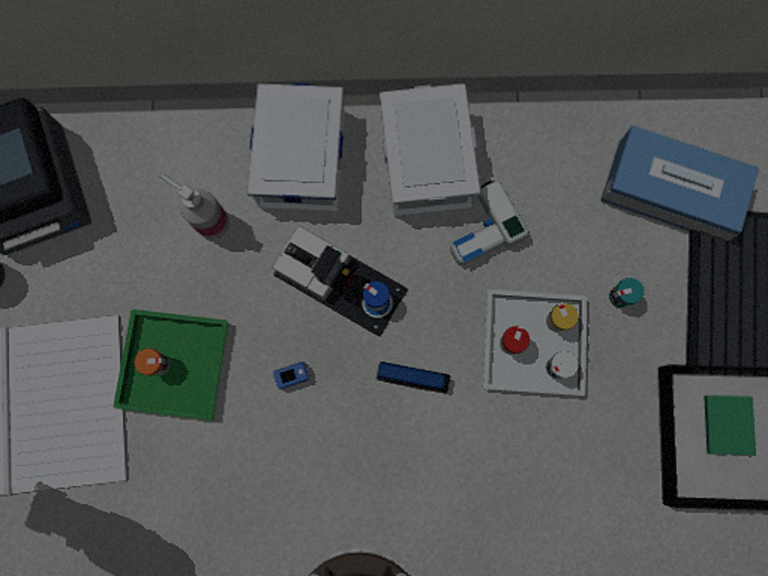

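View pics/side0.png

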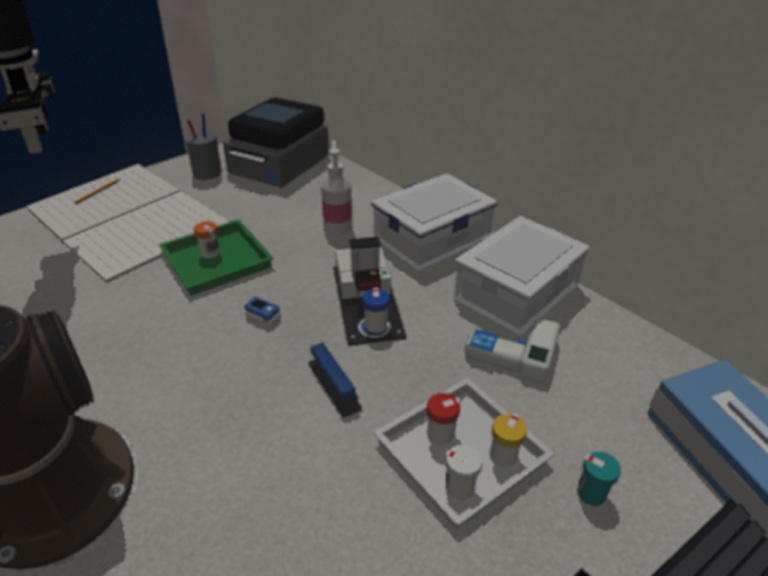

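The pictures (1.5x) show the following:
- **Reader:** it lies diagonally, with the wheel near (298,247) and the blue pot at (376,293) in the top view.
- **Green tray:** left, at (172,364), with the orange pot at (150,361).
- **Grey tray:** right, with red (516,340), yellow (565,316) and white (563,364).
- **Turquoise decoy:** outside the tray at (628,292).

Next I measure the geometry.

```bash
cat >> h.py <<'E'
def circ(W,c,zlo=.060,zhi=.085,rad=.04):
    m=(np.hypot(W[...,0]-c[0],W[...,1]-c[1])<rad)&(W[...,2]>zlo)&(W[...,2]<zhi)
    q=W[m][:,:2].astype(np.float32)
    (cx,cy),rr=cv2.minEnclosingCircle(q)
    return np.array([cx,cy]),q.mean(0),rr,np.median(W[m][:,2]),m
def strip(p,W,m,c):
    hsv=cv2.cvtColor(p["color"],cv2.COLOR_RGB2HSV)
    w=m&(hsv[...,1]<90)
    d=W[w][:,:2].mean(0)-c if w.any() else np.zeros(2)
    return w.sum(),np.degrees(np.arctan2(d[1],d[0])),np.hypot(*d)
def go(pos,ang=None,tilt=None):
    """move numbers to TCP pos, pointing down, jaw axis at world angle ang (mod 180)"""
    s=r.get_state();M=R.from_euler("xyz",s["eef_rot"],degrees=True)
    sh=M.inv().apply(np.array(pos)-s["tcp_pos"])/.15
    y=M.apply([0,1,0]);a0=np.degrees(np.arctan2(y[1],y[0]))
    out=[]
    if ang is not None:
      for k in (0,180):
        a=np.radians(ang+k);Y=np.array([np.cos(a),np.sin(a),0]);X=np.array([0,0,-1.])
        T=R.from_matrix(np.stack([X,Y,np.cross(X,Y)],1))
        out.append(np.round((M.inv()*T).as_rotvec()/(np.pi/4),3).tolist())
    print("t",s["time_s"],"tcp",np.round(s["tcp_pos"],4),"jaw",round(a0,1),"j6",round(s["joints"][5],1),"F",np.round(s["contact_force"],1),"w",round(s["gripper_width"],4))
    print("shift",np.round(sh,3).tolist(),"turn",out)
E
cat > b.py <<'E'
from h import *
p=r.capture("top");W=pts(p)
for n,c in dict(blue=(.564,-.034),yellow=(.506,-.358),red=(.48,-.289),white=(.431,-.369),orange=(.456,.35)).items():
    c0,mn,rr,z,m=circ(W,c); print(n,np.round(c0,4),np.round(mn,4),"r",round(rr,4),"z",round(float(z),4),strip(p,W,m,mn))
hsv=cv2.cvtColor(p["color"],cv2.COLOR_RGB2HSV)
near=np.hypot(W[...,0]-.6,W[...,1]-.03)<.17
# plate
m=near&(W[...,2]<.013)&(W[...,2]>.001)&(hsv[...,2]<60)
n,l,st,ce=cv2.connectedComponentsWithStats(m.astype(np.uint8)); i=1+np.argmax(st[1:,4])
q=W[l==i][:,:2].astype(np.float32); print("plate",cv2.minAreaRect(q),len(q))
# plinth
m=near&(W[...,2]<.051)&(W[...,2]>.041)
q=W[m][:,:2].astype(np.float32); print("plinth",cv2.minAreaRect(q),len(q))
m=near&(W[...,2]>.11)&(W[...,2]<.13)
q=W[m][:,:2].astype(np.float32); print("column",cv2.minAreaRect(q),np.median(W[m][:,2]),len(q))
for n in["tray_done","tray_in"]:
    t=r.trace(p,n)[0]; q=W[t["mask"]]; q=q[(q[:,2]<.035)][:,:2].astype(np.float32); print(n,t["score"],cv2.minAreaRect(q))
save(p,"read.png",(165,125,295,235),6)
s=r.capture("side");save(s,"readside.png",(205,140,285,240),6);Ws=pts(s)
t=r.trace(s,"reader_head"); 
hs=cv2.cvtColor(s["color"],cv2.COLOR_RGB2HSV)
nr=np.hypot(Ws[...,0]-.6,Ws[...,1]-.03)<.12
m=nr&((hs[...,0]<8)|(hs[...,0]>172))&(hs[...,1]>150)
print("red",m.sum(),np.argwhere(m).mean(0),np.nanmedian(Ws[m],0),np.nanmin(Ws[m][:,2]),np.nanmax(Ws[m][:,2]))
go([.564,-.034,.2],60)
E
python3 b.py
```

```text
blue [ 0.5617 -0.0393] [ 0.5602 -0.0391] r 0.0238 z 0.0716 (np.int64(29), np.float64(45.051334669150435), np.float64(0.011427253992410468))
yellow [ 0.5155 -0.3673] [ 0.5148 -0.3659] r 0.0244 z 0.0695 (np.int64(30), np.float64(-0.6124980692614129), np.float64(0.00900853798137822))
red [ 0.4768 -0.2804] [ 0.4762 -0.2796] r 0.0242 z 0.0693 (np.int64(32), np.float64(-0.48275148567739806), np.float64(0.011243464708405272))
white [ 0.431  -0.3615] [ 0.4312 -0.3603] r 0.0241 z 0.0694 (np.int64(260), np.float64(-65.57158554297774), np.float64(0.0005312007830736904))
orange [0.4488 0.3568] [0.4487 0.3564] r 0.024 z 0.0692 (np.int64(29), np.float64(-81.58646614575214), np.float64(0.010694799989282532))
plate ((0.5960963368415833, 0.02517607808113098), (0.2339261770248413, 0.10486935824155807), 58.65306854248047) 1210
plinth ((0.6638136506080627, 0.032256096601486206), (0.20625044405460358, 0.20677891373634338), 78.70420837402344) 901
column ((0.606823742389679, 0.04348631948232651), (0.03085852600634098, 0.05354604497551918), 59.64755630493164) 0.121504089935344 236
tray_done 0.6 ((0.4493895173072815, 0.334406316280365), (0.18971902132034302, 0.1822391152381897), 80.81014251708984)
tray_in 0.57 ((0.4791750907897949, -0.323356568813324), (0.18282859027385712, 0.18644213676452637), 84.89192962646484)
red 6 [189.         246.33333333] [0.58754238 0.00703024 0.05527742] 0.053132177493123156 0.055705480114021766
t 2.05 tcp [0.2459 0.6286 0.2456] jaw -111.4 j6 -16.5 F [ 0.8 -0.2  0.2] w 0.0877
shift [0.304, 3.341, -3.584] turn [[-3.808, 0.0, -0.0], [0.192, -0.0, -0.0]]
```

View pics/read.png

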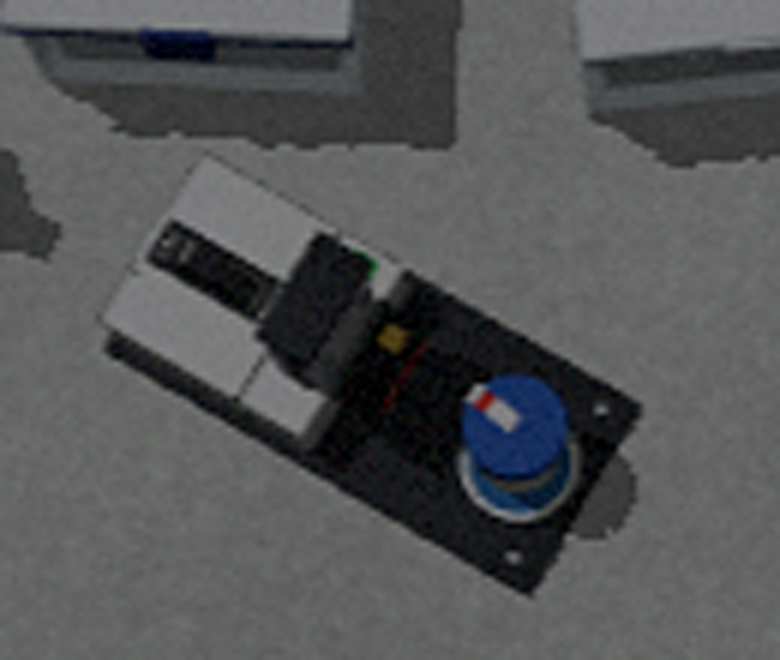

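View pics/readside.png

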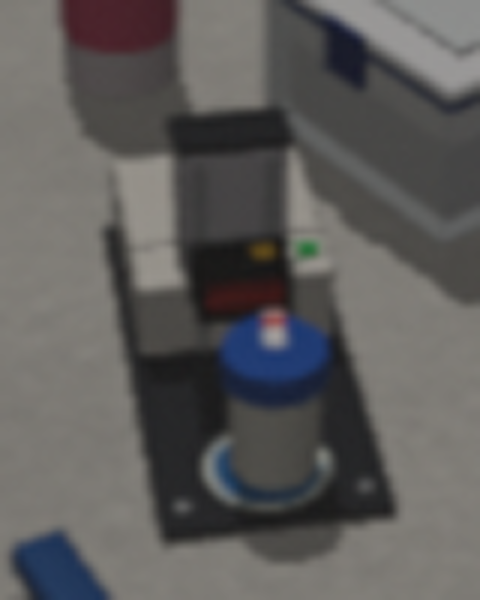

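The blue pot's cap is at about (0.561,-0.039). The reader's axis lies at about 59°, with the reading direction near -121°. The window shows as a red strip about 0.055 m up, partly hidden. The jaws have to sit across the reader, at about -31°, so I move towards the blue pot now.

send_rows([
  [[0, 0.95, -1.0], [0.74, 0, 0]],
  [[0, 0.95, -1.0], [0.74, 0, 0]],
  [[0, 0.95, -1.0], [0.74, 0, 0]],
  [[0, 0.95, -1.0], [0.74, 0, 0]],
  [[0, 0.95, -1.0], [0.74, 0, 0]],
], jaw=1)

```text
time_s: 2.55
tcp_pos: [0.3348, 0.4371, 0.2463]
eef_rot: [-8.9, 90.0, 116.1]
contact_force: [-0.3, 1.2, 0.8]
gripper_width: 0.0875
```

send_rows([
  [[0, 0.17, -0.99], [0.74, 0, 0]],
  [[0, 0.17, -0.99], [0.74, 0, 0]],
  [[0, 0.17, -0.99], [0.74, 0, 0]],
  [[0, 0.17, -0.99], [0.74, 0, 0]],
  [[0, 0.17, -0.99], [0.74, 0, 0]],
])

```text
time_s: 3.05
tcp_pos: [0.3996, 0.2996, 0.2467]
eef_rot: [-26.8, 89.9, 64.6]
contact_force: [-0.6, 0.6, -0.3]
gripper_width: 0.0878
```

send_rows([
  [[0, -0.43, -0.99], [0.74, 0, 0]],
  [[0, -0.43, -0.99], [0.74, 0, 0]],
  [[0, -0.43, -0.99], [0.74, 0, 0]],
  [[0, -0.43, -0.99], [0.74, 0, 0]],
  [[0, -0.43, -0.99], [0.74, 0, 0]],
])

```text
time_s: 3.55
tcp_pos: [0.4684, 0.1521, 0.2465]
eef_rot: [4.5, 89.9, 62.6]
contact_force: [-0.3, 0.1, 0.9]
gripper_width: 0.0877
```

```bash
cat > g.py <<'E'
import sys
from h import *
a=[float(x) for x in sys.argv[1:]]
go(a[:3],a[3])
E
python3 g.py .561 -.039 .15 -31
```

```text
t 3.55 tcp [0.4684 0.1521 0.2465] jaw 148.1 j6 -72.8 F [-0.3  0.1  0.9] w 0.0877
shift [0.643, -1.198, -0.756] turn [[3.98, -0.0, -0.002], [-0.02, 0.001, -0.0]]
```

send_rows([
  [[0, -1.0, -0.63], [0, 0, 0]],
  [[0, -1.0, -0.63], [0, 0, 0]],
  [[0, -1.0, -0.63], [0, 0, 0]],
  [[0, -1.0, -0.63], [0, 0, 0]],
  [[0, -1.0, -0.63], [0, 0, 0]],
])

```text
time_s: 4.05
tcp_pos: [0.5472, -0.0082, 0.2458]
eef_rot: [61.6, 90.0, 119.9]
contact_force: [-0.7, 0.8, -0.7]
gripper_width: 0.0878
```

send_rows([
  [[0.2, -0.198, -0.126], [0, 0, 0]],
  [[0.5, -0.198, -0.126], [0, 0, 0]],
  [[0.7, -0.198, -0.126], [0, 0, 0]],
  [[0.8, -0.198, -0.126], [0, 0, 0]],
  [[0.8, -0.198, -0.126], [0, 0, 0]],
])

```text
time_s: 4.55
tcp_pos: [0.5612, -0.0382, 0.1232]
eef_rot: [127.6, 89.7, -173.7]
contact_force: [-0.4, -0.9, 0.0]
gripper_width: 0.0876
```

```bash
python3 g.py .561 -.039 .063 -31; cat > c.py <<'E'
from h import *
p=r.capture("top");W=pts(p)
c0,mn,rr,z,m=circ(W,(.5148,-.3665))
hsv=cv2.cvtColor(p["color"],cv2.COLOR_RGB2HSV)
cap=(np.abs(hsv[...,0].astype(int)-24)<9)&(hsv[...,1]>130)
st=m&(W[...,2]>.066)&~cap
q=W[st][:,:2]-c0; print(st.sum(),q.mean(0)); a=q.mean(0); print(np.degrees(np.arctan2(a[1],a[0])))
u,s,v=np.linalg.svd(q-q.mean(0)); print("pca",np.degrees(np.arctan2(v[0,1],v[0,0])),s)
print(hsv[m][::12].tolist())
s=r.capture("side");a,b,c,d=315,265,365,325
im=np.hstack([cv2.resize(x[:,:,::-1],(390,468),interpolation=cv2.INTER_CUBIC) for x in (p["color"][180:240,350:400],s["color"][b:d,a:c])])
cv2.imwrite("pics/yel.png",im)
E
python3 c.py
```

```text
t 4.55 tcp [ 0.5612 -0.0382  0.1232] jaw 148.7 j6 -47.2 F [-0.4 -0.9  0. ] w 0.0876
shift [0.401, -0.003, -0.004] turn [[3.994, -0.008, 0.006], [-0.006, -0.004, -0.005]]
37 [0.0112102  0.00169769]
8.611538271108527
pca -146.49395195823175 [0.05737845 0.03114023]
[[105, 15, 174], [23, 162, 157], [23, 161, 155], [26, 79, 158], [101, 20, 178], [23, 163, 152], [23, 160, 155], [109, 12, 169], [23, 158, 155], [22, 160, 155], [111, 24, 180], [23, 159, 157], [23, 158, 155], [22, 162, 154], [23, 161, 135], [23, 161, 152], [22, 166, 152], [23, 161, 157], [23, 167, 160], [23, 159, 154], [22, 159, 157], [23, 168, 155]]
```

View pics/yel.png

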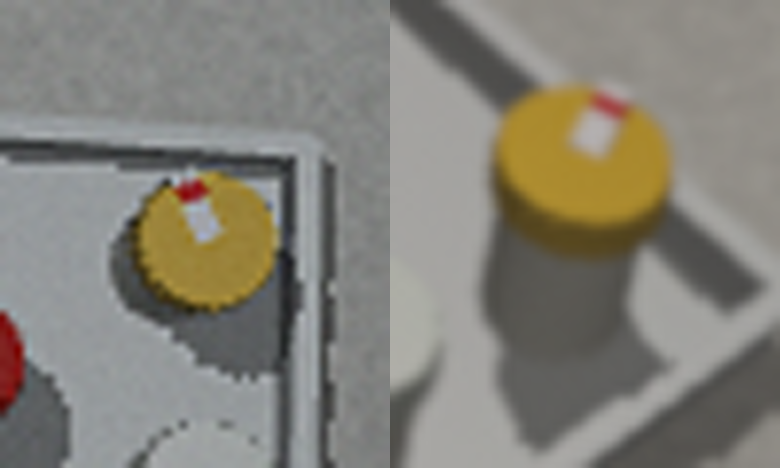

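In the crop, yellow's strip runs from the cap centre (210,242) to the red end (191,189) in the top view, and from (592,155) to (610,103) in the side view. I'll back-project those points for the angle. Meanwhile I go down on the blue pot's cap and grip.

send_rows([
  [[0.1, 0, 0], [0, 0, 0]],
  [[0.25, 0, 0], [0, 0, 0]],
  [[0.35, 0, 0], [0, 0, 0]],
  [[0.4, 0, 0], [0, 0, 0]],
  [[0.4, 0, 0], [0, 0, 0]],
])

```text
time_s: 5.15
tcp_pos: [0.5634, -0.0378, 0.0665]
eef_rot: [-47.7, 90.0, 11.1]
contact_force: [-0.2, 0.7, 0.6]
gripper_width: 0.0876
```

send_rows([
  [[0, 0, 0], [0, 0, 0]],
  [[0, 0, 0], [0, 0, 0]],
  [[0, 0, 0], [0, 0, 0]],
  [[0, 0, 0], [0, 0, 0]],
  [[0, 0, 0], [0, 0, 0]],
], jaw=-0.4, force=15)

```text
time_s: 5.65
tcp_pos: [0.5635, -0.0378, 0.0668]
eef_rot: [-45.0, 90.0, 13.8]
contact_force: [0.0, -0.2, -0.6]
gripper_width: 0.0535
```

```bash
cat > d.py <<'E'
from h import *
def ray(p,uv,z):
    K=p["mtx"];x0=(np.array(uv)-[K[0,2],K[1,2]])/[K[0,0],K[1,1]];x=x0.copy()
    for _ in range(15): x=x0/(1+p["k1"]*(x@x))
    T=np.array(p["pose"]);d=T[:3,:3]@[*x,1];return T[:3,3]+d*(z-T[2,3])/d[2]
for c,a,b in (("top",(376.9,211.),(374.5,204.2)),("side",(340.9,284.9),(343.2,278.2))):
    p=r.capture(c);A,B=ray(p,a,.069),ray(p,b,.069);v=(B-A)[:2];print(c,A,B,np.degrees(np.arctan2(v[1],v[0])))
go([.45,.30,.2],None)
E
python3 d.py
```

```text
top [ 0.51360757 -0.36866936  0.069     ] [ 0.5316678  -0.36358866  0.069     ] 15.71233380960476
side [ 0.51395094 -0.37180972  0.069     ] [ 0.53101976 -0.36392271  0.069     ] 24.800286471304496
t 5.75 tcp [ 0.5633 -0.0378  0.0666] jaw 148.7 j6 -47.3 F [-0.5 -0.4 -0.8] w 0.0457
shift [-0.889, 1.815, 1.533] turn []
```

The grip is good (45.7 mm). Yellow's label faces about 20°. I lift the blue pot and carry it to a free spot in the green tray at about (0.417,0.291), clear of the orange pot.

send_rows([
  [[-0.1, 0, 0], [0, 0, 0]],
  [[-0.3, 0, 0], [0, 0, 0]],
  [[-0.55, 0, 0], [0, 0, 0]],
  [[-0.75, 0, 0], [0, 0, 0]],
  [[-0.8, 0, 0], [0, 0, 0]],
])

```text
time_s: 6.25
tcp_pos: [0.565, -0.0377, 0.1904]
eef_rot: [-51.0, 89.7, 7.8]
contact_force: [-0.1, -0.4, -0.0]
gripper_width: 0.0454
```

send_rows([
  [[0, 0.15, 0.1], [0, 0, 0]],
  [[0, 0.4, 0.28], [0, 0, 0]],
  [[0, 0.67, 0.46], [0, 0, 0]],
  [[0, 0.9, 0.63], [0, 0, 0]],
  [[0, 0.985, 0.684], [0, 0, 0]],
])

```text
time_s: 6.75
tcp_pos: [0.4904, 0.1291, 0.1896]
eef_rot: [-47.1, 89.7, 11.7]
contact_force: [1.3, 0.1, -0.0]
gripper_width: 0.0455
```

send_rows([
  [[0, 0.15, 0.1], [0, 0, 0]],
  [[0, 0.4, 0.28], [0, 0, 0]],
  [[0, 0.67, 0.46], [0, 0, 0]],
  [[0, 0.9, 0.63], [0, 0, 0]],
  [[0, 0.985, 0.684], [0, 0, 0]],
])

```text
time_s: 7.25
tcp_pos: [0.4155, 0.296, 0.1889]
eef_rot: [-46.2, 89.7, 12.8]
contact_force: [0.1, 0.0, -1.1]
gripper_width: 0.0455
```

```bash
python3 g.py .417 .291 .066 -31; cat > e.py <<'E'
from h import *
p=r.capture("side");W=pts(p);hsv=cv2.cvtColor(p["color"],cv2.COLOR_RGB2HSV)
# green tray
m=(np.abs(hsv[...,0].astype(int)-65)<12)&(hsv[...,1]>120)&(np.hypot(W[...,0]-.44,W[...,1]-.335)<.14)
q=W[m][:,:2].astype(np.float32);print("green",cv2.minAreaRect(q),len(q),np.min(q,0),np.max(q,0))
# window
nr=np.hypot(W[...,0]-.59,W[...,1]-.02)<.06
m=nr&((hs:=hsv)[...,1]>110)&((hs[...,0]<10)|(hs[...,0]>170))&(W[...,2]>.02)
q=W[m];print("red",len(q),np.nanmean(q,0),np.nanmin(q,0),np.nanmax(q,0),np.argwhere(m).mean(0),np.ptp(np.argwhere(m),axis=0))
# ring mark
t=p["color"].astype(int);nr=(np.hypot(W[...,0]-.558,W[...,1]-.04*-1)<.05)&(W[...,2]<.02)
m=nr&(hsv[...,0]>95)&(hsv[...,0]<115)&(hsv[...,1]>140)&(hsv[...,2]>70)
q=W[m][:,:2].astype(np.float32);print("mark",len(q),q.mean(0),cv2.minEnclosingCircle(q))
save(p,"rs2.png",(205,140,285,240),6)
p=r.capture("top");W=pts(p);hsv=cv2.cvtColor(p["color"],cv2.COLOR_RGB2HSV)
nr=(np.hypot(W[...,0]-.558,W[...,1]+.04)<.05)&(W[...,2]<.02)
m=nr&(hsv[...,0]>95)&(hsv[...,0]<115)&(hsv[...,1]>140)&(hsv[...,2]>70)
q=W[m][:,:2].astype(np.float32);print("mark top",len(q),q.mean(0),cv2.minEnclosingCircle(q))
E
python3 e.py
```

```text
t 7.25 tcp [0.4155 0.296  0.1889] jaw 149.0 j6 -88.8 F [ 0.1  0.  -1.1] w 0.0455
shift [0.819, -0.023, -0.026] turn [[-3.999, -0.007, 0.007], [0.001, 0.005, 0.005]]
green ((0.4454740583896637, 0.32691648602485657), (0.17916159331798553, 0.1763262003660202), 82.4633560180664) 1367 [0.34787616 0.23037894] [0.54214877 0.42427695]
red 53 [0.58470768 0.00861867 0.05539388] [ 0.56984045 -0.00185885  0.04592098] [0.59814762 0.01708048 0.06302392] [188.94339623 245.30188679] [ 4 12]
mark 120 [ 0.5542822  -0.04178489] ((0.5548630952835083, -0.04280894994735718), 0.020909588783979416)
mark top 206 [ 0.5558528  -0.04114413] ((0.5561860799789429, -0.041283998638391495), 0.02283833920955658)
```

View pics/rs2.png

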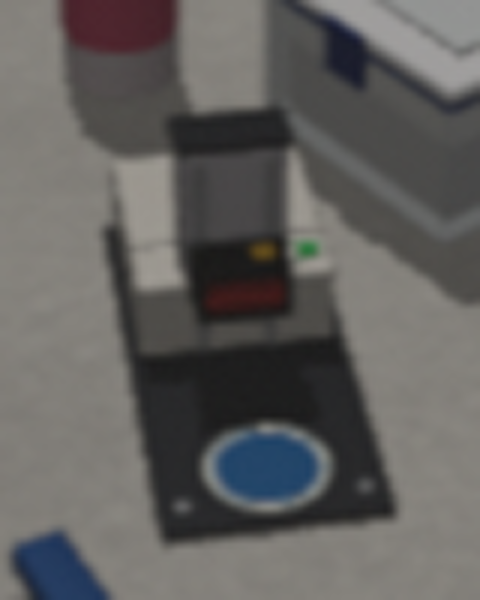

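Blue is held over the tray at (0.4155,0.296). The picture shows the bare plate with the mark at about (266,467) and the window at (245,296). The mark works out at (0.5555,-0.0418), the window height is about 0.055 m and the reader's axis is 58.9°. I set blue down.

send_rows([
  [[0.2, 0, -0.02], [0, 0, 0]],
  [[0.45, 0, -0.02], [0, 0, 0]],
  [[0.65, 0, -0.02], [0, 0, 0]],
  [[0.78, 0, -0.02], [0, 0, 0]],
  [[0.82, 0, -0.02], [0, 0, 0]],
])

```text
time_s: 7.85
tcp_pos: [0.4143, 0.2901, 0.0638]
eef_rot: [-113.3, 89.8, -54.3]
contact_force: [-10.3, 2.0, 22.1]
gripper_width: 0.0458
```

send_rows([
  [[0, 0, 0], [0, 0, 0]],
  [[0, 0, 0], [0, 0, 0]],
  [[0, 0, 0], [0, 0, 0]],
  [[0, 0, 0], [0, 0, 0]],
  [[0, 0, 0], [0, 0, 0]],
])

```text
time_s: 8.35
tcp_pos: [0.4145, 0.29, 0.064]
eef_rot: [-107.1, 89.8, -48.1]
contact_force: [-0.2, 0.4, -1.2]
gripper_width: 0.0459
```

```bash
python3 g.py .4155 .296 .065 -31
```

```text
t 8.35 tcp [0.4145 0.29   0.064 ] jaw 149.0 j6 -88.7 F [-0.2  0.4 -1.2] w 0.0459
shift [-0.007, 0.015, 0.038] turn [[3.999, 0.007, 0.002], [-0.001, -0.001, 0.004]]
```

send_rows([
  [[0, 0, 0], [0, 0, 0]],
  [[0, 0, 0], [0, 0, 0]],
  [[-0.1, 0, 0], [0, 0, 0]],
  [[-0.4, 0, 0], [0, 0, 0]],
  [[-0.7, 0, 0], [0, 0, 0]],
], jaw=0.5)

```text
time_s: 8.85
tcp_pos: [0.4138, 0.2896, 0.1697]
eef_rot: [-138.7, 89.7, -79.7]
contact_force: [0.9, 1.7, -0.4]
gripper_width: 0.0662
```

send_rows([
  [[-0.2, 0, 0], [0, 0, 0]],
  [[-0.2, -0.3, -0.06], [0, 0, 0]],
  [[-0.2, -0.6, -0.12], [0, 0, 0]],
  [[-0.2, -0.9, -0.18], [0, 0, 0]],
  [[-0.2, -0.97, -0.2], [0, 0, 0]],
], jaw=-1)

```text
time_s: 9.35
tcp_pos: [0.5252, 0.1866, 0.2002]
eef_rot: [-136.2, 89.7, -77.4]
contact_force: [-0.5, 0.3, -1.3]
gripper_width: 0.0308
```

```bash
python3 g.py .6355 .0908 .15 149; python3 - <<'E'
from h import *
p=r.capture("top");W=pts(p)
m=(W[...,0]>.66)&(W[...,0]<.8)&(W[...,1]<.16)&(W[...,1]>-.05)&(W[...,2]>.07)
q=W[m];print("box",len(q),q.min(0),q.max(0))
print("blue",circ(W,(.4145,.29))[:4]); print("or",circ(W,(.449,.357))[:4])
E
```

```text
t 9.35 tcp [0.5252 0.1866 0.2002] jaw 148.8 j6 -71.2 F [-0.5  0.3 -1.3] w 0.0308
shift [0.339, -0.958, -0.164] turn [[-0.004, -0.005, 0.005], [3.996, 0.008, 0.008]]
box 1276 [0.7295023  0.02631971 0.07007858] [0.79991851 0.15995666 0.10295976]
blue (array([0.41177723, 0.28591633]), array([0.4117419 , 0.28466877], dtype=float32), 0.02475712262094021, np.float64(0.06961206576731904))
or (array([0.44910634, 0.35642031]), array([0.44870412, 0.35625547], dtype=float32), 0.02409086376428604, np.float64(0.06922103894078258))
```

Blue stands upright at (0.412,0.285). I go over the wheel with the jaws shut.

send_rows([
  [[0, -0.3, -0.05], [0, 0, 0]],
  [[0, -0.6, -0.1], [0, 0, 0]],
  [[0, -0.9, -0.15], [0, 0, 0]],
  [[0, -0.958, -0.164], [0, 0, 0]],
  [[0, -0.958, -0.164], [0, 0, 0]],
])

```text
time_s: 9.9
tcp_pos: [0.6354, 0.0902, 0.1997]
eef_rot: [-154.0, 89.7, -95.3]
contact_force: [-0.1, 0.9, -0.4]
gripper_width: 0.0007
```

send_rows([
  [[0.3, 0, 0], [0, 0, 0]],
  [[0.55, 0, 0], [0, 0, 0]],
  [[0.75, 0, 0], [0, 0, 0]],
  [[0.77, 0, 0], [0, 0, 0]],
  [[0.77, 0, 0], [0, 0, 0]],
])

```text
time_s: 10.4
tcp_pos: [0.6347, 0.0905, 0.0844]
eef_rot: [-160.8, 89.6, -102.1]
contact_force: [0.5, 1.1, 1.0]
gripper_width: 0.0008
```

```bash
python3 g.py .6355 .0908 .074 149
```

```text
t 10.4 tcp [0.6347 0.0905 0.0844] jaw 148.8 j6 -57.2 F [0.5 1.1 1. ] w 0.0008
shift [0.069, -0.003, 0.005] turn [[-0.005, -0.008, 0.003], [3.995, 0.004, 0.013]]
```

send_rows([
  [[0.03, 0, 0], [0, 0, 0]],
  [[0.055, 0, 0], [0, 0, 0]],
  [[0.065, 0, 0], [0, 0, 0]],
  [[0.073, 0, 0], [0, 0, 0]],
  [[0.073, 0, 0], [0, 0, 0]],
])

```text
time_s: 10.9
tcp_pos: [0.635, 0.0905, 0.0743]
eef_rot: [-153.3, 89.6, -94.5]
contact_force: [-1.5, 1.1, 3.5]
gripper_width: 0.0008
```

send_rows([
  [[0.004, 0, 0], [0, 0, 0]],
  [[0.004, 0, 0], [0, 0, 0]],
  [[0.006, 0, 0], [0, 0, 0]],
  [[0.006, 0, 0], [0, 0, 0]],
  [[0.006, 0, 0], [0, 0, 0]],
])

```text
time_s: 11.4
tcp_pos: [0.6351, 0.0906, 0.0742]
eef_rot: [-147.8, 89.6, -89.0]
contact_force: [-3.0, 1.3, 7.1]
gripper_width: 0.0004
```

Contact with about 7 N. First stroke: roll 15 mm away from the column.

send_rows([
  [[0.008, 0, 0.015], [0, 0, 0]],
  [[0.008, 0, 0.04], [0, 0, 0]],
  [[0.008, 0, 0.065], [0, 0, 0]],
  [[0.008, 0, 0.09], [0, 0, 0]],
  [[0.008, 0, 0.1], [0, 0, 0]],
])

```text
time_s: 11.9
tcp_pos: [0.6433, 0.104, 0.0739]
eef_rot: [-137.7, 89.7, -78.9]
contact_force: [-4.0, 1.7, 8.4]
gripper_width: 0.0006
```

```bash
cat > w.py <<'E'
from h import *
p=r.capture("side");W=pts(p);hs=cv2.cvtColor(p["color"],cv2.COLOR_RGB2HSV)
nr=np.hypot(W[...,0]-.5855,W[...,1]-.008)<.06
m=nr&(hs[...,1]>110)&((hs[...,0]<10)|(hs[...,0]>170))&(W[...,2]>.01)
n,l,st,ce=cv2.connectedComponentsWithStats(m.astype(np.uint8)); i=1+np.argmax(st[1:,4]); m=l==i
u,v=ce[i]; K=p["mtx"];x0=np.array([(u-K[0,2])/K[0,0],(v-K[1,2])/K[1,1]]);x=x0
for _ in range(15): x=x0/(1+p["k1"]*(x@x))
T=np.array(p["pose"]);d=T[:3,:3]@[*x,1];a=np.radians(58.9);nn=np.array([np.cos(a),np.sin(a),0]);c=np.array([.5855,.0079,0])
t=nn@(c-T[:3,3])/(nn@d);P=T[:3,3]+t*d
print("window n",st[i,4],"uv",np.round([u,v],1),"mean z",np.nanmean(W[m][:,2]),"ray",np.round(P,4),"rows",st[i,3])
s=r.get_state();print(s["time_s"],s["tcp_pos"],s["contact_force"])
import sys
if len(sys.argv)>1: save(p,sys.argv[1],(205,140,285,240),6)
E
python3 w.py
```

```text
window n 61 uv [245.3 190.6] mean z 0.05013425864259412 ray [0.5844 0.0085 0.0501] rows 6
11.95 [0.64345545 0.10409608 0.07388052] [-3.55320406  2.85626699  9.19437965]
```

send_rows([
  [[-0.05, 0, 0], [0, 0, 0]],
  [[-0.05, 0, -0.06], [0, 0, 0]],
  [[-0.05, 0, -0.105], [0, 0, 0]],
  [[-0.02, 0, -0.105], [0, 0, 0]],
  [[0.003, 0, -0.105], [0, 0, 0]],
])

```text
time_s: 12.45
tcp_pos: [0.6353, 0.0901, 0.0736]
eef_rot: [-134.1, 89.7, -75.3]
contact_force: [-8.6, 2.1, 30.0]
gripper_width: 0.0002
```

send_rows([
  [[0.008, 0, 0], [0, 0, 0]],
  [[0.008, 0, 0.03], [0, 0, 0]],
  [[0.008, 0, 0.06], [0, 0, 0]],
  [[0.008, 0, 0.09], [0, 0, 0]],
  [[0.008, 0, 0.105], [0, 0, 0]],
])

```text
time_s: 12.95
tcp_pos: [0.644, 0.1044, 0.0737]
eef_rot: [-119.9, 89.7, -61.0]
contact_force: [-3.8, 2.5, 11.8]
gripper_width: 0.0008
```

```bash
python3 w.py
```

```text
window n 61 uv [245.3 192.5] mean z 0.04371617420182081 ray [0.5845 0.0085 0.0436] rows 6
13.0 [0.64422952 0.10471199 0.07362858] [-3.43132633  3.52284225 12.19761131]
```

send_rows([
  [[-0.04, 0, -0.03], [0, 0, 0]],
  [[-0.04, 0, -0.105], [0, 0, 0]],
  [[-0.025, 0, -0.105], [0, 0, 0]],
  [[-0.012, 0, -0.105], [0, 0, 0]],
  [[-0.004, 0, -0.105], [0, 0, 0]],
])

```text
time_s: 13.5
tcp_pos: [0.636, 0.0909, 0.0741]
eef_rot: [-121.2, 89.6, -62.4]
contact_force: [-4.8, 1.6, 9.5]
gripper_width: 0.0006
```

send_rows([
  [[0.008, 0, 0], [0, 0, 0]],
  [[0.008, 0, 0.03], [0, 0, 0]],
  [[0.008, 0, 0.06], [0, 0, 0]],
  [[0.008, 0, 0.09], [0, 0, 0]],
  [[0.008, 0, 0.105], [0, 0, 0]],
])

```text
time_s: 14.0
tcp_pos: [0.6447, 0.105, 0.0737]
eef_rot: [-112.4, 89.6, -53.5]
contact_force: [-2.9, 2.4, 6.8]
gripper_width: 0.0006
```

```bash
python3 w.py
```

```text
window n 62 uv [245.3 194.3] mean z 0.03740027986086851 ray [0.5844 0.0086 0.0374] rows 6
14.05 [0.64489194 0.10535842 0.07365534] [-2.27937964  2.71964674  8.0035253 ]
```

send_rows([
  [[-0.04, 0, -0.03], [0, 0, 0]],
  [[-0.04, 0, -0.1], [0, 0, 0]],
  [[-0.025, 0, -0.1], [0, 0, 0]],
  [[-0.012, 0, -0.1], [0, 0, 0]],
  [[-0.004, 0, -0.1], [0, 0, 0]],
])

```text
time_s: 14.55
tcp_pos: [0.6371, 0.0921, 0.0741]
eef_rot: [-113.9, 89.6, -55.0]
contact_force: [-3.0, 1.3, 9.3]
gripper_width: 0.0004
```

send_rows([
  [[0.008, 0, 0], [0, 0, 0]],
  [[0.008, 0, 0.02], [0, 0, 0]],
  [[0.008, 0, 0.04], [0, 0, 0]],
  [[0.008, 0, 0.056], [0, 0, 0]],
  [[0.008, 0, 0.06], [0, 0, 0]],
])

```text
time_s: 15.05
tcp_pos: [0.6421, 0.1005, 0.074]
eef_rot: [-106.3, 89.6, -47.4]
contact_force: [-5.2, 1.5, 11.3]
gripper_width: 0.0006
```

send_rows([
  [[-0.1, 0, 0], [0, 0, 0]],
  [[-0.4, 0, 0], [0, 0, 0]],
  [[-0.7, 0, 0], [0, 0, 0]],
  [[-0.9, 0, 0], [0, 0, 0]],
  [[-0.95, 0, 0], [0, 0, 0]],
], jaw=0.5)

```text
time_s: 15.55
tcp_pos: [0.6433, 0.1018, 0.2209]
eef_rot: [-75.2, 89.3, -16.3]
contact_force: [-0.5, -0.0, 0.6]
gripper_width: 0.0348
```

```bash
python3 w.py win.png; python3 - <<'E'
from h import *
p=r.capture("side");W=pts(p)
for n,(x,y,z) in dict(mark=(.5555,-.0418,.006)).items():
    m=np.hypot(W[...,0]-x,W[...,1]-y)<.02; print(n,np.median(W[m][:,2]))
m=(np.hypot(W[...,0]-.607,W[...,1]-.0435)<.02)&(W[...,2]>.1);print("col",np.nanpercentile(W[m][:,2],[50,90]))
m=(np.hypot(W[...,0]-.607,W[...,1]-.0435)<.1)&(W[...,2]>.038)&(W[...,2]<.053);print("plinth",np.median(W[m][:,2]))
for c in [(.4118,.2859),(.5145,-.369)]: print(circ(W,c)[:4])
E
python3 g.py .5145 -.369 .2 109
```

```text
window n 57 uv [245.5 195.4] mean z 0.03316394278784357 ray [0.5849 0.0083 0.0334] rows 6
15.6 [0.64287765 0.10168393 0.22007169] [0.24783555 0.56042439 0.61189825]
mark 0.005619496175402139
col [0.11955899 0.48760407]
plinth 0.044907995903879394
(array([0.41243425, 0.28554374]), array([0.4092431, 0.281609 ], dtype=float32), 0.02525423653423786, np.float64(0.06788577256006834))
(array([ 0.51442069, -0.36989126]), array([ 0.51101017, -0.36998576], dtype=float32), 0.02554171159863472, np.float64(0.06834156544334385))
t 15.65 tcp [0.642  0.1015 0.2178] jaw 148.9 j6 -57.7 F [-0.   0.5 -0.5] w 0.0429
shift [0.125, -0.892, -3.125] turn [[0.886, 0.004, 0.01], [-3.114, -0.013, 0.005]]
```

View pics/win.png

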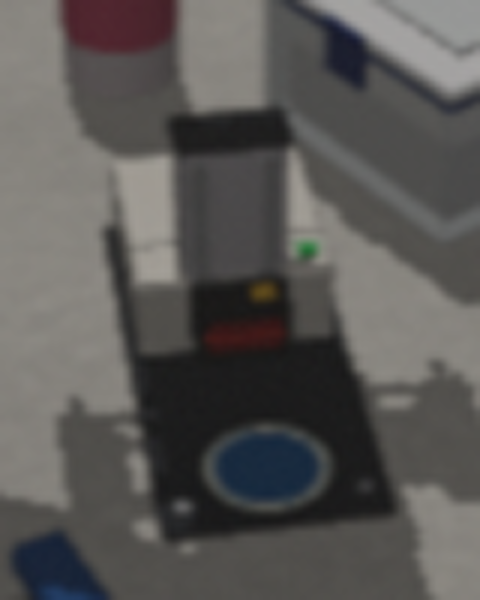

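The window now shows at (245,335) in the crop, at z about 0.033 m against a target of 0.034. The side camera reads about 1 mm low on the plinth, which would put it at about 0.034. Next is the yellow pot: I pick it with the jaws at 110° and turn +39° on the way.

send_rows([
  [[0, -0.085, -0.3], [0, 0, 0]],
  [[0, -0.17, -0.6], [0, 0, 0]],
  [[0, -0.25, -0.9], [0, 0, 0]],
  [[0, -0.285, -1.0], [0, 0, 0]],
  [[0, -0.285, -1.0], [0, 0, 0]],
])

```text
time_s: 16.15
tcp_pos: [0.5998, -0.0512, 0.2164]
eef_rot: [-103.0, 89.6, -44.3]
contact_force: [0.1, 0.1, 0.1]
gripper_width: 0.0653
```

send_rows([
  [[0, -0.085, -0.3], [0, 0, 0]],
  [[0, -0.17, -0.6], [0, 0, 0]],
  [[0, -0.25, -0.9], [0, 0, 0]],
  [[0, -0.285, -1.0], [0, 0, 0]],
  [[0, -0.285, -1.0], [0, 0, 0]],
])

```text
time_s: 16.65
tcp_pos: [0.558, -0.2027, 0.2156]
eef_rot: [-116.4, 89.7, -57.9]
contact_force: [-0.4, -0.4, 0.1]
gripper_width: 0.0656
```

send_rows([
  [[0, -0.085, -0.3], [0.17, 0, 0]],
  [[0, -0.17, -0.6], [0.34, 0, 0]],
  [[0, -0.25, -0.9], [0.52, 0, 0]],
  [[0, -0.285, -1.0], [0.7, 0, 0]],
  [[0, -0.285, -1.0], [0.866, 0, 0]],
])

```text
time_s: 17.15
tcp_pos: [0.5163, -0.3538, 0.2148]
eef_rot: [-93.3, 89.8, -74.1]
contact_force: [0.7, -0.6, 0.1]
gripper_width: 0.0658
```

```bash
python3 g.py .5145 -.369 .062 110
```

```text
t 17.15 tcp [ 0.5163 -0.3538  0.2148] jaw 109.2 j6 -54.4 F [ 0.7 -0.6  0.1] w 0.0658
shift [1.019, -0.088, -0.045] turn [[-0.018, -0.0, 0.005], [3.982, 0.008, 0.0]]
```

send_rows([
  [[0.2, -0.088, -0.045], [0, 0, 0]],
  [[0.4, -0.088, -0.045], [0, 0, 0]],
  [[0.6, -0.088, -0.045], [0, 0, 0]],
  [[0.7, -0.088, -0.045], [0, 0, 0]],
  [[0.7, -0.088, -0.045], [0, 0, 0]],
])

```text
time_s: 17.65
tcp_pos: [0.5138, -0.3668, 0.1062]
eef_rot: [176.2, 89.7, -164.6]
contact_force: [0.6, -0.2, 0.0]
gripper_width: 0.0658
```

```bash
python3 g.py .5145 -.369 .065 109.2
```

```text
t 17.65 tcp [ 0.5138 -0.3668  0.1062] jaw 109.2 j6 -53.1 F [ 0.6 -0.2  0. ] w 0.0658
shift [0.275, -0.016, 0.001] turn [[0.001, -0.006, -0.0], [-3.999, 0.001, -0.009]]
```

send_rows([
  [[0.1, -0.014, 0], [0, 0, 0]],
  [[0.2, -0.014, 0], [0, 0, 0]],
  [[0.26, -0.014, 0], [0, 0, 0]],
  [[0.28, -0.014, 0], [0, 0, 0]],
  [[0.28, -0.014, 0], [0, 0, 0]],
])

```text
time_s: 18.15
tcp_pos: [0.5148, -0.3686, 0.0645]
eef_rot: [178.3, 89.7, -162.5]
contact_force: [0.1, 0.2, 0.2]
gripper_width: 0.0657
```

send_rows([
  [[0, 0, 0], [0, 0, 0]],
  [[0, 0, 0], [0, 0, 0]],
  [[0, 0, 0], [0, 0, 0]],
  [[0, 0, 0], [0, 0, 0]],
  [[0, 0, 0], [0, 0, 0]],
], jaw=-0.4, force=20)

```text
time_s: 18.65
tcp_pos: [0.515, -0.3686, 0.065]
eef_rot: [-174.8, 89.8, -155.5]
contact_force: [-0.7, 1.2, 3.7]
gripper_width: 0.0454
```

send_rows([
  [[-0.1, 0, 0], [0, 0, 0]],
  [[-0.35, 0, 0], [0, 0, 0]],
  [[-0.6, 0, 0], [0, 0, 0]],
  [[-0.8, 0, 0], [0, 0, 0]],
  [[-0.85, 0, 0], [0, 0, 0]],
])

```text
time_s: 19.15
tcp_pos: [0.517, -0.3693, 0.1967]
eef_rot: [-86.0, 89.7, -66.7]
contact_force: [0.7, -0.4, -1.0]
gripper_width: 0.0453
```

```bash
python3 g.py .5555 -.0418 .19 148.1
```

```text
t 19.15 tcp [ 0.517  -0.3693  0.1967] jaw 109.3 j6 -53.0 F [ 0.7 -0.4 -1. ] w 0.0453
shift [0.036, 1.976, 0.964] turn [[-0.862, -0.002, 0.006], [3.138, 0.008, 0.002]]
```

send_rows([
  [[0, 0.15, 0.07], [0, 0, 0]],
  [[0, 0.42, 0.2], [0, 0, 0]],
  [[0, 0.69, 0.33], [0, 0, 0]],
  [[0, 0.9, 0.44], [0, 0, 0]],
  [[0, 0.97, 0.47], [0, 0, 0]],
])

```text
time_s: 19.65
tcp_pos: [0.5353, -0.2059, 0.1954]
eef_rot: [-90.8, 89.8, -71.4]
contact_force: [-0.5, -1.1, -0.2]
gripper_width: 0.0455
```

send_rows([
  [[0, 0.15, 0.07], [-0.16, 0, 0]],
  [[0, 0.42, 0.2], [-0.34, 0, 0]],
  [[0, 0.69, 0.33], [-0.52, 0, 0]],
  [[0, 0.9, 0.44], [-0.7, 0, 0]],
  [[0, 0.98, 0.48], [-0.862, 0, 0]],
])

```text
time_s: 20.15
tcp_pos: [0.5544, -0.0409, 0.1942]
eef_rot: [-138.1, 89.8, -79.4]
contact_force: [0.2, -0.7, -1.0]
gripper_width: 0.0453
```

```bash
python3 g.py .5555 -.0418 .08 148.1; cat > y.py <<'E'
import sys
from h import *
a=np.radians(58.9)
p=r.capture("top");s=r.capture("side")
x,y=(int(v) for v in sys.argv[2:4]) if len(sys.argv)>3 else (250,195)
im=np.hstack([cv2.resize(k[:,:,::-1],(390,468),interpolation=cv2.INTER_CUBIC) for k in (p["color"][170:230,225:275],s["color"][160:220,225:275])])
cv2.imwrite("pics/"+sys.argv[1],im)
E

```

```text
t 20.15 tcp [ 0.5544 -0.0409  0.1942] jaw 148.6 j6 -47.6 F [ 0.2 -0.7 -1. ] w 0.0453
shift [0.761, -0.008, 0.0] turn [[0.012, -0.003, 0.003], [-3.988, -0.005, -0.005]]
```

send_rows([
  [[0.2, 0, 0], [0, 0, 0]],
  [[0.45, 0, 0], [0, 0, 0]],
  [[0.65, 0, 0], [0, 0, 0]],
  [[0.75, 0, 0], [0, 0, 0]],
  [[0.75, 0, 0], [0, 0, 0]],
])

```text
time_s: 20.65
tcp_pos: [0.5524, -0.042, 0.0787]
eef_rot: [163.4, 89.6, -138.0]
contact_force: [0.6, 0.3, 0.1]
gripper_width: 0.0455
```

```bash
python3 g.py .5555 -.0418 .068 148.1
```

```text
t 20.65 tcp [ 0.5524 -0.042   0.0787] jaw 148.6 j6 -47.6 F [0.6 0.3 0.1] w 0.0455
shift [0.071, -0.017, 0.013] turn [[0.011, -0.008, -0.002], [-3.989, 0.004, -0.013]]
```

send_rows([
  [[0, -0.017, 0.013], [0.01, 0, 0]],
  [[0.03, -0.017, 0.013], [0.01, 0, 0]],
  [[0.055, -0.017, 0.013], [0.01, 0, 0]],
  [[0.07, -0.017, 0.013], [0.01, 0, 0]],
  [[0.074, -0.017, 0.013], [0.01, 0, 0]],
])

```text
time_s: 21.15
tcp_pos: [0.5555, -0.0417, 0.0676]
eef_rot: [164.4, 89.6, -137.5]
contact_force: [0.8, -0.2, -0.8]
gripper_width: 0.0455
```

```bash
python3 g.py .5555 -.0418 .067 148.1
```

```text
t 21.15 tcp [ 0.5555 -0.0417  0.0676] jaw 148.1 j6 -48.0 F [ 0.8 -0.2 -0.8] w 0.0455
shift [0.004, -0.0, -0.0] turn [[0.001, -0.008, -0.002], [-3.999, 0.004, -0.013]]
```

send_rows([
  [[0.003, 0, 0], [0, 0, 0]],
  [[0.006, 0, 0], [0, 0, 0]],
  [[0.008, 0, 0], [0, 0, 0]],
  [[0.008, 0, 0], [0, 0, 0]],
  [[0.008, 0, 0], [0, 0, 0]],
])

```text
time_s: 21.65
tcp_pos: [0.5556, -0.0417, 0.067]
eef_rot: [167.9, 89.6, -133.9]
contact_force: [-1.6, 0.6, 6.6]
gripper_width: 0.0456
```

send_rows([
  [[0, 0, 0], [0, 0, 0]],
  [[0, 0, 0], [0, 0, 0]],
  [[0, 0, 0], [0, 0, 0]],
  [[0, 0, 0], [0, 0, 0]],
  [[0, 0, 0], [0, 0, 0]],
], jaw=0.6)

```text
time_s: 22.15
tcp_pos: [0.5556, -0.0417, 0.0669]
eef_rot: [167.0, 89.6, -134.8]
contact_force: [-0.7, 1.3, -0.4]
gripper_width: 0.0696
```

send_rows([
  [[-0.1, 0, 0], [0, 0, 0]],
  [[-0.35, 0, 0], [0, 0, 0]],
  [[-0.65, 0, 0], [0, 0, 0]],
  [[-0.9, 0, 0], [0, 0, 0]],
  [[-0.9, 0, 0], [0, 0, 0]],
])

```text
time_s: 22.65
tcp_pos: [0.5593, -0.0408, 0.2078]
eef_rot: [-91.5, 89.6, -33.3]
contact_force: [0.6, -0.4, -0.8]
gripper_width: 0.07
```

send_rows([
  [[-0.1, 0.3, 0], [0, 0, 0]],
  [[-0.2, 0.6, 0], [0, 0, 0]],
  [[-0.2, 0.9, 0], [0, 0, 0]],
  [[-0.2, 1.0, 0], [0, 0, 0]],
  [[-0.2, 1.0, 0], [0, 0, 0]],
])

```text
time_s: 23.15
tcp_pos: [0.43, 0.039, 0.2372]
eef_rot: [-77.5, 89.6, -19.2]
contact_force: [1.3, -0.0, -0.5]
gripper_width: 0.0703
```

```bash
python3 y.py yp.png; python3 w.py; python3 - <<'E'
from h import *
p=r.capture("top");W=pts(p)
for n,c in dict(yel=(.5555,-.0418),blue=(.412,.285),red=(.4768,-.28),white=(.431,-.3615),orange=(.449,.356)).items(): print(n,circ(W,c)[:4])
E
```

```text
window n 5 uv [239.8 195.6] mean z 0.0354121813837595 ray [0.5716 0.0163 0.0349] rows 4
23.3 [0.43211683 0.03833482 0.23680579] [-0.33101553  0.29402357  0.46695619]
yel (array([ 0.5555312 , -0.03995753]), array([ 0.55682355, -0.04209595], dtype=float32), 0.023774128407239914, np.float64(0.07153085711511331))
blue (array([0., 0.]), array([nan, nan], dtype=float32), 0.0, np.float64(nan))
red (array([ 0.47678912, -0.27994859]), array([ 0.4763996 , -0.27986035], dtype=float32), 0.0241432785987854, np.float64(0.06947289771334908))
white (array([ 0.43028736, -0.3608301 ]), array([ 0.43133348, -0.36014938], dtype=float32), 0.02461814135313034, np.float64(0.0697787716575976))
orange (array([0.46660596, 0.36217654]), array([0.46804667, 0.36018452], dtype=float32), 0.013476086780428886, np.float64(0.06993533167532029))h.py:24: RuntimeWarning: Mean of empty slice.
  return np.array([cx,cy]),q.mean(0),rr,np.median(W[m][:,2]),m
  ret = um.true_divide(
  return _methods._mean(a, axis=axis, dtype=dtype,
  ret = ret.dtype.type(ret / rcount)
```

View pics/yp.png

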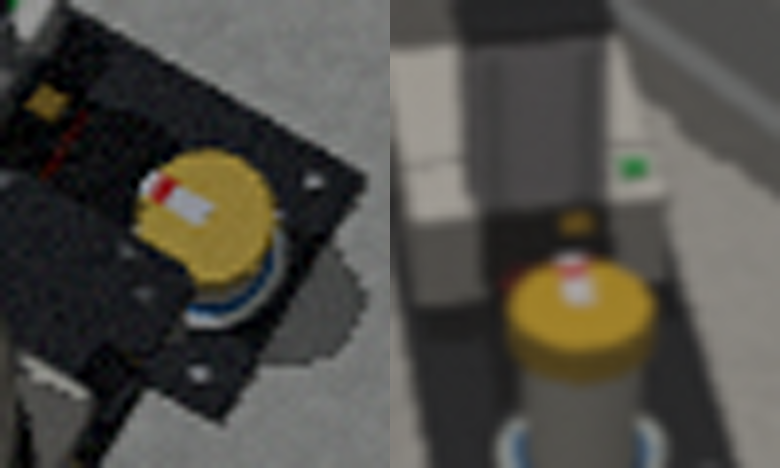

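In the top crop the yellow strip runs from (207,215) to (160,187). That is 30.8° in the image, parallel to the plate's edge (30.3°) and pointing at the window. I move the arm aside to check the blue and orange pots.

send_rows([
  [[0, -0.2, -0.17], [0, 0, 0]],
  [[0, -0.4, -0.34], [0, 0, 0]],
  [[0, -0.6, -0.51], [0, 0, 0]],
  [[0, -0.8, -0.68], [0, 0, 0]],
  [[0, -0.8, -0.68], [0, 0, 0]],
])

```text
time_s: 23.85
tcp_pos: [0.4816, -0.116, 0.2362]
eef_rot: [-118.9, 89.7, -61.0]
contact_force: [-1.1, 0.1, -0.7]
gripper_width: 0.0702
```

```bash
cat > f.py <<'E'
from h import *
exec(open("d.py").read().split("for c,a,b")[0])
p=r.capture("top");W=pts(p)
for n,c in dict(blue=(.412,.285),orange=(.449,.356)).items(): print(n,circ(W,c)[:4])
hsv=cv2.cvtColor(p["color"],cv2.COLOR_RGB2HSV)
m=(np.abs(hsv[...,0].astype(int)-65)<12)&(hsv[...,1]>120)&(np.hypot(W[...,0]-.44,W[...,1]-.335)<.14)
print("green",cv2.minAreaRect(W[m][:,:2].astype(np.float32)))
s=r.capture("side")
for q,c,a,b in ((p,"top",(225+207/7.8,170+215/7.8),(225+160/7.8,170+187/7.8)),(s,"side",(225+187/7.8,160+300/7.8),(225+181/7.8,160+262/7.8))):
    v=(ray(q,b,.071)-ray(q,a,.071))[:2];print(c,np.degrees(np.arctan2(v[1],v[0])))
for n in("pot_yellow_center","reader_window"): print(n,[(d["score"],d["uv"]) for d in r.find_in(s,n)][:2])
print("yel side",circ(pts(s),(.5555,-.0418))[:4])
st=r.get_state();print(st["time_s"],st["tcp_pos"],st["contact_force"])
E
python3 f.py
```

```text
blue (array([0.41175988, 0.28639859]), array([0.41167277, 0.28590798], dtype=float32), 0.023997368291020393, np.float64(0.06979537593821528))
orange (array([0.44941771, 0.35710204]), array([0.44854847, 0.35644847], dtype=float32), 0.02431872859597206, np.float64(0.06945176090828986))
green ((0.45071205496788025, 0.34277886152267456), (0.15848378837108612, 0.1788848340511322), 83.04381561279297)
top 57.74809361921354
side 55.00744731304263
pot_yellow_center [(0.84, [248.5, 205.7]), (0.61, [398.8, 321.6])]
reader_window [(0.73, [242.2, 187.3])]
yel side (array([ 0.55317038, -0.04310028]), array([ 0.55006796, -0.04586238], dtype=float32), 0.02516511082649231, np.float64(0.0697579599564162))
24.05 [ 0.48037635 -0.11190738  0.23685678] [0.37468693 0.82589479 0.0243641 ]
```

```bash
python3 -c "
from plant import r
print(r.close_job())"
```

```text
the job is handed in; nothing more can be done
None
```

The job is finished and handed in at about 24 s of the 72 s allowed. `close_job` gives no verdict, so what follows is from my own last checks.

- **Blue pot:** it is standing upright in the green tray at about (0.412, 0.286), some 35–50 mm from the tray's centre on each axis (65 mm allowed). It landed a little hard: the arm read about 22 N at the moment of contact.
- **Reader window:** I rolled it down with the shut fingertips in four strokes to about 33–34 mm above the desk; the label's middle is at 34 mm. This was last measured before the yellow pot hid most of the window; I have no reliable reading after that. One re-contact with the wheel reached about 30 N, above the advised 25 N.
- **Yellow pot:** it is upright on the mark. The top camera puts its centre within about 2 mm of the mark and the side camera within about 3 mm (10 mm allowed). Its label direction reads 57.7° from the top and 55.0° from the side, against the 58.9° wanted, so it is 1–4° off (12° allowed).
- **Other things:** the red, white and orange pots measured where they started. I did not measure the sanitizer, oximeter, stapler or thermometer again, and no move went near them.

When I handed in, the gripper was open, about 0.24 m up, and touching nothing.

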